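# Load the lapping machine

## Robot

A 6-joint arm with a two-finger parallel gripper is mounted at the origin on the work surface. World frame = base frame: x ahead of the robot, y to its left, z up, the work surface at z = 0. Lengths are in m, angles in rad, forces in N, time in s.
With the tool pointing down it reaches from about 0.4 to 0.825 m from the base axis. Payload 7 kg.
Tool frame: the origin (TCP) lies midway between the tips of the shut fingers; the grasp point (between the pads) lies 19 mm behind it; z points along the fingers, x is the direction in which the jaws open and shut, and the axes are right-handed (so a half turn about z gives the same grasp; the last joint's range is limited). The gripper opens to 88 mm and grips with 3 to 60 N. Pads are 19 mm wide; open, the fingers measure 130 mm over their backs; the gripper's body (78 mm by 193 mm) begins 47 mm behind the grasp point.
Start: joints at [-0.978, 0.359, 0.012, 0, -1.224, -0.288], TCP at [0.203, -0.644, 0.227] pointing down, gripper open.
Joint ranges: [-3.07, 3.07], [-1.43, 2.12], [-1.02, 1.25], [-3.03, 1.67], [-3.05, -0], [-3.03, 3.03]. Speed limits (rad/s): [2.39, 2.39, 3.01, 3.14, 3.14, 3.14].

## Interface

Orientations are given as [roll, pitch, yaw] about the fixed x, y, z axes, in that order (R = Rz(yaw) Ry(pitch) Rx(roll)).
In Python, from station import arm, viewer, ticket gives the robot as it stands. The module is installed in compiled form; this text tells all that it offers.
- The arm moves only by the tool step_arm, never from a script. Its argument "targets" is a list of rows, each a list of 3 entries, a list of its own where there are three numbers: the shift along the tool's x, y, z in m, then the turn, a rotation vector about the tool's x, y, z in degrees, then the opening, from -1 (shut) to 1 (fully open), so that 0 is half open. A call has exactly 8 rows; each row shifts and turns the commanded pose from where the row before left it, along the tool's axes as they then stand; what a row does not reach is not made up. A row lasts 1/10 s, in which the tool goes at most 50 mm and 8.59 degrees, less where a joint would pass 70% of its speed; a pose out of reach is approached as far as the arm can. A call is refused whole if a number of a shift passes 0.05 or a number of a turn 8.59, either way. A call with a gripper value outside its range is refused whole. The fingers move at their own pace and stop on an object; "grip_force" is the grip in N (left out, the last holds). Time passes only in rows, so rows that do not move let the fingers close, or fill a call up. It gives the time, the measured TCP pose, the force and the opening at its end, in the units of the state.
- arm.get_state(): the state, without advancing time (a new reading comes with each control period).
- viewer.grab_frame(name): name is "scene" or "top"; returns (picture, depth): 420x560x3 uint8, red, green, blue; 420x560 float32, m along the optical axis (not along the pixel's ray), 0 where there is no reading.
- viewer.calibration(name): a dict with "fov_y" (degrees; the focal length in pixels is half the picture's height over the tangent of half this angle, whatever the lens; pixels are square), "cx", "cy" (the principal point, pixels), "world_to_cam" (4x4, takes a point from world to camera coordinates). Camera axes: x right, y up, looking along -z (the intrinsics and any distortion apply to the point x, -y, -z); pixel columns grow to the right and rows downward; lengths in m; the calibration is good to about 2 mm. A picture is of the moment at which its call begins. calibration takes no time and is no camera call.
- ticket.job_done(): hands the job in, once; it reports no verdict.
The state is a dict: "t": time; "q": joint angles; "qd": joint speeds; "joint_efforts": joint torques, N m; "eef_pos": TCP position; "ee_rot": TCP orientation; "force": force on the tool from outside, world axes, zero at the start; "moment": the same for the moment, N m; "width": finger opening in m.
Only numpy, scipy, OpenCV 4.12 (cv2) and the standard library are available. Lean on these libraries where they do the work, as an engineer would, in place of code of your own. Each camera call takes 0.05 s, during which the arm holds its last target.

## Task

Load the two empty stations of the flat lapping machine: lay the steel seal ring flat on the lapping plate inside the holder with the round opening, and the square steel block flat on it inside the holder with the square opening, then set the large weight centrally on the seal ring and the small weight centrally on the block. Set each piece down rather than dropping it, let go, and do not disturb the station that is already loaded, nor the nut and the bushing lying on the bench.

Things in the scene. Friction and masses are not known exactly. Their poses are not given: they have to be found in the camera images.
- seal_ring_center (a point): seal ring: a flat bright steel ring lying on the bench, outer diameter 56 mm, bore 34 mm, 18 mm high, about 0.2 kg. This point is its centre, half-way up (9 mm above its underside); z up. The loose pieces on the bench lie 95 mm or more from one another, in two rows along y with a flat spanner lying between the rows
- square_block_center (a point): square block: a bright steel plate 44 x 44 mm and 18 mm high with a 16 mm hole through its middle, lying flat on the bench, about 0.24 kg. This point is its centre, half-way up (9 mm above its underside); x and y are parallel to its sides, z up
- large_weight_knob (a point): large weight: a dark steel disc of 72 mm diameter, 22 mm thick, with a bright upright round steel knob on its middle (24 mm diameter, 28 mm tall; overall height 50 mm), about 0.8 kg, standing on the bench knob up. This point is the middle of the knob, on its axis, 36 mm above the weight's underside; z up
- small_weight_knob (a point): small weight: a dark steel disc of 50 mm diameter, 22 mm thick, with a bright upright round steel knob on its middle (24 mm diameter, 28 mm tall; overall height 50 mm), about 0.4 kg, standing on the bench knob up. This point is the middle of the knob, on its axis, 36 mm above the weight's underside; z up
- station_round: station for the seal ring: steel conditioning ring (outside 130, inside 112 mm diameter, 25 mm high) fixed on the lapping plate, filled by a white plastic holder plate 4 mm thick with a round opening of 76 mm diameter; empty at the start. Origin: centre of the opening at the level of the lapping plate (55 mm above the bench), on which the work must lie; z up
- station_square: station for the square block: steel conditioning ring (outside 130, inside 112 mm diameter, 25 mm high) fixed on the lapping plate, filled by a white plastic holder plate 4 mm thick with a square opening of 60 x 60 mm; empty at the start. Origin: centre of the opening at the level of the lapping plate (55 mm above the bench), on which the work must lie; z up, x and y parallel to the opening's sides
- set_weight_knob (a point): weight of the already loaded third station, to be left alone: dark disc of 62 mm diameter with a 24 mm knob, resting on a block inside a third, equal conditioning ring. This point is the middle of its knob, whose top is 68 mm above the lapping plate. The three station centres lie 149 mm apart; the roller yokes between them reach at most 80 mm above the bench
- nut_center (a point): hexagon nut, not part of the job: steel, 46 mm across flats, 20 mm high, lying flat on the bench. This point is its centre, half-way up
- bushing_center (a point): bushing, not part of the job: a brass tube of 36 mm diameter and 42 mm height standing on the bench. This point is its centre, half-way up
Things that resemble listed ones, but are neither listed nor needed, are in the scene too. What is shaped like the part that bears seal_ring_center but blue or red is not meant.

How it is judged:
At the end, for the whole second after the job is handed in: Ring in the round, block in the square opening, flat on the plate (within 15 mm of centre, 2.5 mm of height); large weight on the ring, small on the block, knob up (15 mm, 3 mm); tilts under 0.07 rad, all at rest; loaded station within 12 mm, nut and bushing within 30 mm of their starts (horizontal distance between seal_ring_center and station_round below 0.015 m and z of seal_ring_center in the frame of station_round between 0.0065 and 0.0115 m and angle between each of seal_ring_center, square_block_center, large_weight_knob, small_weight_knob's own z axis and vertical below 0.07 rad and linear speed of each of seal_ring, square_block, large_weight, small_weight below 0.02 m/s and horizontal distance between square_block_center and station_square below 0.015 m and z of square_block_center in the frame of station_square between 0.0065 and 0.0115 m and horizontal distance between large_weight_knob and seal_ring_center below 0.015 m and z of large_weight_knob in the frame of station_round between 0.051 and 0.057 m and horizontal distance between small_weight_knob and square_block_center below 0.015 m and z of small_weight_knob in the frame of station_square between 0.051 and 0.057 m and distance of set_weight_knob from where it was at the start of the episode below 0.012 m and distance of each of nut_center, bushing_center from where it was at the start of the episode below 0.03 m); the robot touches nothing.
It fails at once if the seal ring or the block is dropped into its station (falls faster than 0.6 m/s) ((horizontal distance between seal_ring_center and station_round below 0.05 m and z of seal_ring_center in the frame of station_round below 0.05 m and linear speed of seal_ring above 0.6 m/s) or (horizontal distance between square_block_center and station_square below 0.05 m and z of square_block_center in the frame of station_square below 0.05 m and linear speed of square_block above 0.6 m/s)).
It fails at once if a weight is dropped onto the work (falls faster than 0.6 m/s) ((horizontal distance between large_weight_knob and station_round below 0.05 m and z of large_weight_knob in the frame of station_round below 0.095 m and linear speed of large_weight above 0.6 m/s) or (horizontal distance between small_weight_knob and station_square below 0.05 m and z of small_weight_knob in the frame of station_square below 0.095 m and linear speed of small_weight above 0.6 m/s)).
It fails at once if the station that is already loaded is disturbed (its weight moved by more than 12 mm) (distance of set_weight_knob from where it was at the start of the episode above 0.012 m).
It fails at once if the nut is pushed more than 30 mm from its place (distance of nut_center from where it was at the start of the episode above 0.03 m).
It fails at once if the bushing is pushed more than 30 mm from its place (distance of bushing_center from where it was at the start of the episode above 0.03 m).
It also fails if it takes over 96 s, if anything falls off the work surface, if the arm or the gripper's body presses on something with over 40 N, if the wrist force passes 120 N, or if a joint passes its speed limit or range.

## Working session

There is one attempt and no reset: what is moved stays moved. The work goes in short steps, Python scripts to look and compute and a tool call to move; the robot and the scene stay as the last step left them, time stands still between calls to the robot, and variables do not carry over. Pictures are saved under pics/ and viewed, and the job is handed in when it is done.

Besides the shell and the picture viewer there is one more tool, called after "Emit:" as a command line: name --argument value ..., lists and objects as JSON in quotes. step_arm: Moves the arm, as the interface text tells. Its arguments: {"type":"object","properties":{"targets":{"type":"array"},"grip_force":{"type":"number"}},"required":["targets"]}

```bash
mkdir -p pics; ls
python3 - <<'E'
from station import arm, viewer
import cv2, numpy as np
s=arm.get_state(); print(s)
for n in ("scene","top"):
    c=viewer.calibration(n); print(n,c)
    p,d=viewer.grab_frame(n); cv2.imwrite(f"pics/{n}0.png",p[...,::-1]); np.savez(f"{n}0.npz",p=p,d=d)
E
```

```text
pics
{'t': 0.0, 'q': array([-9.77910906e-01,  3.59413035e-01,  1.10927186e-02, -3.16677825e-04,
       -1.22413541e+00, -2.88091334e-01]), 'qd': array([-0.00062024,  0.00013659,  0.00113234,  0.00044432, -0.00184281,
        0.00108444]), 'joint_efforts': array([ 4.92872332e-04, -5.82720244e+01,  2.93052399e+01,  6.99735001e+00,
        6.73428556e-03, -2.09383011e-04]), 'eef_pos': array([ 0.20238038, -0.64344311,  0.22562656]), 'ee_rot': array([-3.14140657e+00, -1.67559641e-03,  1.87548242e+00]), 'force': array([-0.2664393 , -0.70724083, -0.68992487]), 'moment': array([ 0.05985116, -0.03154967, -0.00135856]), 'width': 0.08763476491265937}
scene {'fov_y': 45.483929578973346, 'cx': 281.999402501718, 'cy': 200.74774969351682, 'world_to_cam': array([[ 0.21140508,  0.97739456, -0.00278719, -0.08283334],
       [-0.83531032,  0.18215227,  0.51872654,  0.38922122],
       [ 0.50750819, -0.10733326,  0.85493568, -1.36897947],
       [ 0.        ,  0.        ,  0.        ,  1.        ]])}
top {'fov_y': 56.860009732323576, 'cx': 284.5540853972745, 'cy': 204.3008164846729, 'world_to_cam': array([[ 0.00819681, -0.99995139, -0.0054805 , -0.017538  ],
       [ 0.99847704,  0.00788547,  0.0546023 , -0.50205874],
       [-0.05455642, -0.00591972,  0.99849314, -0.98278476],
       [ 0.        ,  0.        ,  0.        ,  1.        ]])}
```

View pics/scene0.png

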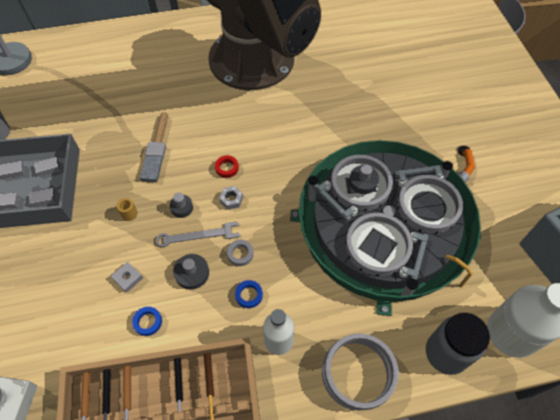

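View pics/top0.png

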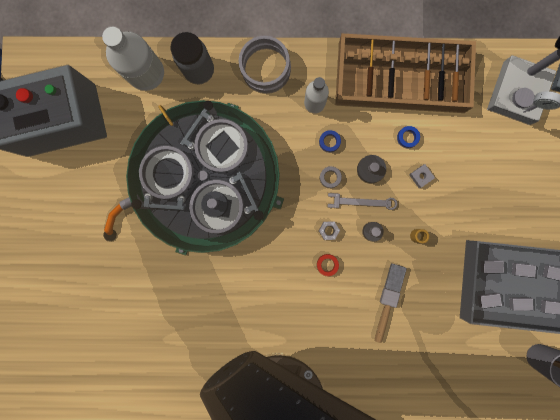

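The scene picture shows a grey ring at (239,252), the nut at (231,197), the block at (126,277), weights at (190,270) large and (180,205) small. The stations are round (431,203), square (379,244) and loaded (363,180). In top the ring is at (331,178), block (423,176), large weight (372,168), small weight (373,231), nut (330,231) and bushing (421,237).

Things that could be mistaken for the seal ring in top: blue (330,142), blue (408,137), red (328,265), nut (330,231), and the big grey ring (265,65). I choose the bright grey ring at (331,178).

```bash
cat > h.py <<'E'
import numpy as np, cv2
from station import viewer
def cal(n):
    c=viewer.calibration(n); f=210/np.tan(np.radians(c["fov_y"]/2)); return f,c["cx"],c["cy"],c["world_to_cam"]
def proj(n,P):
    f,cx,cy,T=cal(n); p=np.atleast_2d(P)@T[:3,:3].T+T[:3,3]
    return np.c_[cx+f*p[:,0]/-p[:,2], cy-f*p[:,1]/-p[:,2]]
def ray(n,uv):
    f,cx,cy,T=cal(n); uv=np.atleast_2d(uv)
    d=np.c_[(uv[:,0]-cx)/f,-(uv[:,1]-cy)/f,-np.ones(len(uv))]@T[:3,:3]
    return -T[:3,:3].T@T[:3,3], d
def onz(n,uv,z):
    o,d=ray(n,uv); return o+d*((z-o[2])/d[:,2])[:,None]
def cloud(n,D):
    v,u=np.mgrid[:420,:560]; o,d=ray(n,np.c_[u.ravel(),v.ravel()])
    return (o+d*D.reshape(-1,1)).reshape(420,560,3)
E
python3 - <<'E'
from h import *
for n in("top","scene"):
    z=np.load(n+"0.npz"); p,D=z["p"],z["d"]; C=cloud(n,D)
    pts={"top":dict(ring=(331,178),block=(423,176),L=(372,168),S=(373,231),nut=(330,231),bush=(421,237),sr=(167,172),ss=(221,146),set=(216,204)),
     "scene":dict(ring=(239,252),block=(126,277),L=(190,265),S=(180,200),nut=(231,197),bush=(126,207),sr=(431,203),ss=(379,244),set=(364,172))}[n]
    for k,(u,v) in pts.items(): print(n,k,C[v,u].round(4), onz(n,(u,v),0.018)[0].round(4))
    for (u,v) in [(300,300),(450,330),(300,120),(40,300),(500,190),(60,370)]: print("bench",(u,v),C[v,u].round(4))
    x0,y0,x1,y1={"top":(290,115,450,285),"scene":(90,140,290,340)}[n]
    cv2.imwrite(f"pics/{n}_crop.png",cv2.resize(p[y0:y1,x0:x1,::-1],None,fx=3.4 if n=="top" else 3,fy=3.4 if n=="top" else 3,interpolation=cv2.INTER_CUBIC))
    x0,y0,x1,y1={"top":(120,90,290,260),"scene":(290,130,490,310)}[n]
    cv2.imwrite(f"pics/{n}_cropm.png",cv2.resize(p[y0:y1,x0:x1,::-1],None,fx=3.3,fy=3.3,interpolation=cv2.INTER_CUBIC))
E
```

```text
top ring [ 0.5729 -0.1343 -0.0014] [ 0.5705 -0.1321  0.018 ]
top block [ 0.5797 -0.3741  0.    ] [ 0.5774 -0.3677  0.018 ]
top L [ 0.5922 -0.2302  0.0504] [ 0.5971 -0.2373  0.018 ]
top S [ 0.4361 -0.2321  0.0497] [ 0.4357 -0.2392  0.018 ]
top nut [ 0.4346 -0.1316  0.0022] [ 0.4348 -0.1298  0.018 ]
top bush [ 0.4211 -0.3661  0.003 ] [ 0.4215 -0.3609  0.018 ]
top sr [0.5777 0.278  0.0555] [0.5828 0.2897 0.018 ]
top ss [0.6444 0.1459 0.052 ] [0.6514 0.1518 0.018 ]
top set [0.4957 0.1427 0.1231] [0.5013 0.162  0.018 ]
bench (300, 300) [ 0.2568 -0.0552 -0.0015]
bench (450, 330) [ 0.1852 -0.438   0.0011]
bench (300, 120) [ 7.258e-01 -5.230e-02 -5.000e-04]
bench (40, 300) [ 0.2507  0.6157 -0.001 ]
bench (500, 190) [ 5.446e-01 -5.734e-01  4.000e-04]
bench (60, 370) [0.0755 0.5552 0.0018]
scene ring [ 0.5669 -0.1317 -0.002 ] [ 0.5766 -0.1318  0.018 ]
scene block [ 0.5753 -0.3696  0.002 ] [ 0.583  -0.3658  0.018 ]
scene L [ 0.6007 -0.2318  0.0526] [ 0.5842 -0.2354  0.018 ]
scene S [ 0.444  -0.2351  0.0504] [ 0.4231 -0.2386  0.018 ]
scene nut [ 0.4264 -0.1264 -0.0029] [ 0.4395 -0.1266  0.018 ]
scene bush [ 0.4126 -0.3581  0.0132] [ 0.4158 -0.3569  0.018 ]
scene sr [0.5677 0.2863 0.0542] [0.5492 0.303  0.018 ]
scene ss [0.6366 0.1485 0.0536] [0.621  0.1596 0.018 ]
scene set [0.5038 0.1477 0.1224] [0.4379 0.1828 0.018 ]
bench (300, 300) [ 0.6991 -0.0293 -0.0008]
bench (450, 330) [0.8502 0.1916 0.1305]
bench (300, 120) [0.2412 0.0787 0.0003]
bench (40, 300) [ 0.5868 -0.5436 -0.0019]
bench (500, 190) [ 5.406e-01  4.780e-01 -2.000e-04]
bench (60, 370) [ 0.7527 -0.4825  0.05  ]
```

View pics/top_crop.png

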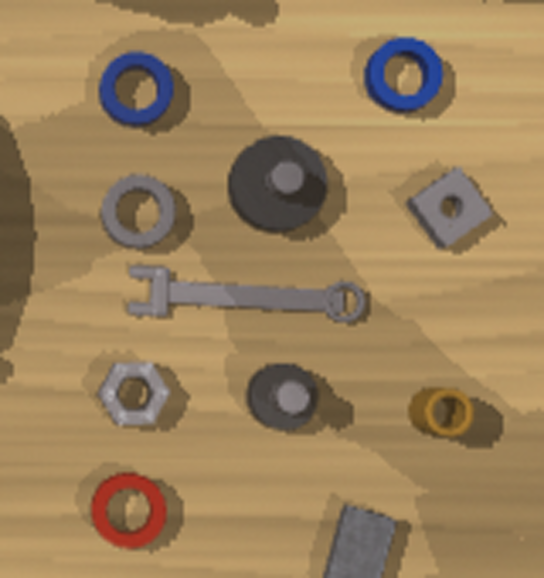

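View pics/top_cropm.png

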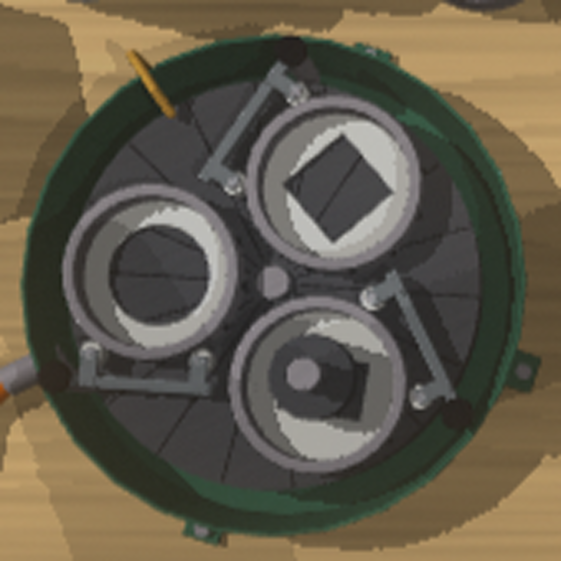

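View pics/scene_cropm.png

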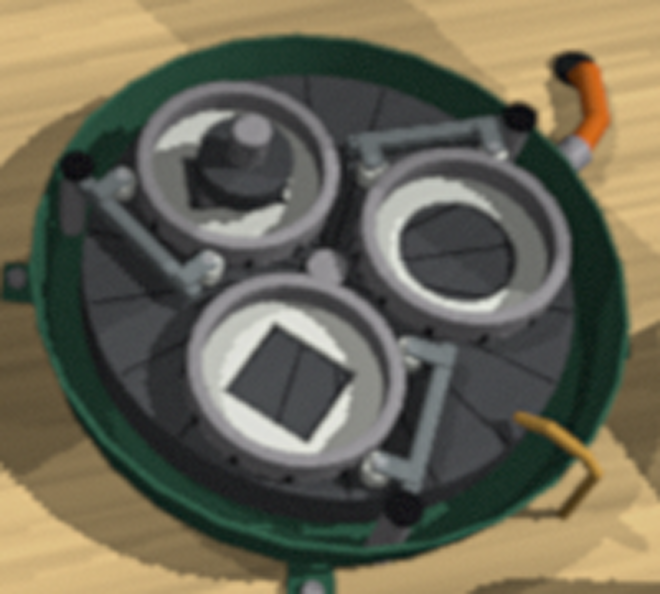

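```bash
cat > meas.py <<'E'
from h import *
def top_pts(C,c,r,z0,z1):
    m=(np.hypot(C[...,0]-c[0],C[...,1]-c[1])<r)&(C[...,2]>z0)&(C[...,2]<z1)
    v,u=np.nonzero(m); return C[m],np.c_[u,v]
def fit(xy):
    xy=(xy*1000).astype(np.float32); h=cv2.convexHull(xy); (c,r)=cv2.minEnclosingCircle(h); R=cv2.minAreaRect(h)
    return np.round(xy.mean(0),1),np.round(c,1),round(r,1),np.round(R[0],1),np.round(R[1],1),round(R[2],1)
E
python3 - <<'E'
from meas import *
for n in("top","scene"):
    z=np.load(n+"0.npz"); p,D=z["p"],z["d"]; C=cloud(n,D)
    for k,c,r,z0,z1,zt in [("ring",(.571,-.132),.04,.011,.026,.018),("block",(.579,-.367),.042,.011,.026,.018),("nut",(.435,-.129),.04,.012,.028,.02),("bush",(.42,-.36),.03,.034,.05,.042),
        ("L",(.597,-.232),.03,.043,.058,.05),("S",(.44,-.234),.03,.043,.058,.05),("Ldisc",(.597,-.232),.05,.014,.03,.022),("Sdisc",(.44,-.234),.04,.014,.03,.022),("set",(.5,.145),.03,.115,.13,.123),
        ("srRing",(.573,.282),.08,.072,.088,.08),("ssRing",(.64,.147),.08,.072,.088,.08)]:
        P,uv=top_pts(C,c,r,z0,z1)
        Q=onz(n,uv,zt)[:,:2]
        print(n,k,len(P),P[:,2].mean().round(4),*fit(Q))
    # openings: dark pixels inside ring near plate
    g=p.max(2).astype(int)
    for k,c in(("sr",(.573,.282)),("ss",(.64,.147))):
        m=(np.hypot(C[...,0]-c[0],C[...,1]-c[1])<.055)&(C[...,2]<.07)&(g<100)
        nl,lab,st,cen=cv2.connectedComponentsWithStats(m.astype(np.uint8)); i=1+st[1:,4].argmax()
        v,u=np.nonzero(lab==i); print(n,k,len(u),*fit(onz(n,np.c_[u,v],.057)[:,:2]))
E
```

```text
top ring 237 0.0177 [ 573.5 -130.7] [ 573.7 -130.5] 27.9 [ 573.1 -130.8] [51.6 53.9] 0.4
top block 286 0.0177 [ 578.  -365.5] [ 578.7 -365.2] 30.9 [ 578.  -365.3] [44.1 47. ] 35.8
top nut 221 0.0197 [ 436.2 -126.7] [ 436.7 -126.8] 25.6 [ 436.1 -127. ] [43.1 50.8] 0.5
top bush 111 0.041 [ 425.  -353.2] [ 424.4 -353.2] 18.6 [ 424.6 -352.7] [34.7 34.7] 89.4
top L 70 0.05 [ 595.  -235.4] [ 595.2 -235.8] 11.9 [ 594.8 -235.2] [19.9 20.2] 89.8
top S 81 0.0495 [ 434.8 -237.9] [ 434.9 -237.8] 12.4 [ 434.9 -238.2] [22.1 22.2] 89.8
top Ldisc 544 0.022 [ 594.4 -234.3] [ 595.2 -235. ] 36.7 [ 595.2 -235.1] [69.  69.7] 89.9
top Sdisc 223 0.0218 [ 435.  -236.2] [ 435.2 -238.2] 25.4 [ 435.1 -237.6] [49.8 48.6] 45.1
top set 90 0.1225 [497.1 152.5] [497.3 152.5] 12.1 [497.9 152. ] [23.  22.9] 1.1
top srRing 716 0.0784 [567.  276.4] [565.1 278.9] 74.2 [566.2 273.9] [143.4 128.2] 1.2
top ssRing 731 0.0783 [645.3 150.4] [641.6 152.6] 75.3 [643.9 149.7] [146.4 128.6] 66.0
top sr 996 [575.9 288.2] [575.6 292. ] 52.9 [571.2 291. ] [97.2 93.6] 64.9
top ss 549 [641.9 143. ] [642.1 142.5] 39.9 [642.  142.9] [58
[... 464 characters left out ...]
] 58.3
scene S 101 0.0498 [ 436.5 -239.1] [ 436.5 -238.7] 14.4 [ 436.5 -238.7] [27.1 23.3] 31.8
scene Ldisc 789 0.0225 [ 599.1 -235.9] [ 596.6 -236.2] 37.6 [ 596.3 -236.1] [72.5 72. ] 37.2
scene Sdisc 264 0.0221 [ 442.1 -238.6] [ 437.6 -239.4] 27.8 [ 439.4 -238.6] [51.9 49.2] 10.0
scene set 106 0.1222 [499.2 151.7] [498.7 151.2] 13.9 [499.2 151.9] [26.6 23.4] 6.1
scene srRing 984 0.0784 [570.9 274.6] [567.9 276.7] 75.8 [570.4 271.5] [141.9 132.9] 16.9
scene ssRing 1126 0.0785 [648.4 149.1] [642.5 151.4] 76.5 [645.8 150.1] [148.4 131.8] 77.7
scene sr 814 [574.7 277.9] [574.7 278.1] 37.6 [574.6 277.8] [74.4 68.8] 77.7
scene ss 701 [640.6 144. ] [640.9 144.5] 39.2 [640.6 144.5] [57.8 56.2] 41.4
```

Run:
```python
from meas import *
from scipy.optimize import least_squares
for n in("top","scene"):
    z=np.load(n+"0.npz"); p,D=z["p"],z["d"]; C=cloud(n,D); g=p.max(2).astype(int)
    for k,c in(("sr",(.573,.278)),("ss",(.641,.144)),("set",(.497,.151))):
        P,uv=top_pts(C,c,.08,.072,.088); Q=onz(n,uv,.08)[:,:2]; c=np.array(c)
        for _ in range(5):
            r=np.linalg.norm(Q-c,axis=1); q=Q[(r>.054)&(r<.067)]
            c=least_squares(lambda c:np.linalg.norm(q-c,axis=1)-.0605,c,loss="soft_l1",f_scale=.003).x
        print(n,k,"ring",(c*1000).round(1),len(q))
        if k=="set": continue
        m=(np.hypot(C[...,0]-c[0],C[...,1]-c[1])<.047)&(C[...,2]<.07)&(g<85)
        nl,lab,st,cen=cv2.connectedComponentsWithStats(m.astype(np.uint8)); i=1+st[1:,4].argmax()
        v,u=np.nonzero(lab==i); print(n,k,len(u),*fit(onz(n,np.c_[u,v],.057)[:,:2]))
```

```text
top sr ring [574.2 274.3] 638
top sr 710 [575.5 276.4] [576.2 276.4] 37.9 [576.3 276.3] [72.3 71.9] 1.3
top ss ring [640.5 141.7] 636
top ss 537 [642.  143.2] [642.2 143.7] 38.9 [642.1 143. ] [58.  57.8] 41.2
top set ring [492.6 150.6] 623
scene sr ring [575.6 273.5] 856
scene sr 780 [574.7 277.9] [573.7 278.1] 36.8 [573.8 277.8] [69.8 70.4] 15.4
scene ss ring [642.1 140.9] 952
scene ss 668 [640.6 144.1] [640.2 144.4] 37.5 [640.1 144.1] [56.  54.3] 40.7
scene set ring [494.  149.6] 796
```

```bash
cat > go.py <<'E'
import sys,numpy as np
from station import arm
from scipy.spatial.transform import Rotation as R
def go(x,y,z,yaw):
    s=arm.get_state(); Rm=R.from_euler("xyz",s["ee_rot"]); 
    d=Rm.inv().apply(np.array([x,y,z])-s["eef_pos"]); T=R.from_euler("xyz",[np.pi,0,np.radians(yaw)])
    rv=np.degrees((Rm.inv()*T).as_rotvec())
    print("t",round(s["t"],2),"pos",s["eef_pos"].round(4),"yaw",np.degrees(s["ee_rot"][2]).round(1),"tool shift mm",(d*1000).round(1),"turn",rv.round(2),"F",s["force"].round(1),"w",round(s["width"],4),"q",s["q"].round(2))
if __name__=="__main__": go(*map(float,sys.argv[1:5]))
E
python3 go.py 0.574 -0.131 0.1 75
python3 - <<'E'
from meas import *
for n in("top","scene"):
    z=np.load(n+"0.npz"); C=cloud(n,z["d"])
    m=(np.hypot(C[...,0]-.568,C[...,1]-.19)<.24)&(C[...,2]>.085)&(C[...,2]<.3)
    P=C[m]; P=P[np.hypot(P[:,0]-.497,P[:,1]-.152)>.035]
    print(n,len(P),P[::12].round(3).tolist()[:12])
E
```

```text
t 0.1 pos [ 0.2024 -0.6435  0.2257] yaw 107.5 tool shift mm [377.2 508.2 126.2] turn [-3.000e-02 -8.000e-02  3.246e+01] F [ 0.6 -0.2 -0.1] w 0.0877 q [-0.98  0.36  0.01 -0.   -1.22 -0.29]
top 0 []
scene 3 [[0.439, 0.132, 0.085]]
```

Emit:
step_arm --targets '[[[0.01, 0.014, 0.003], [0, 0, 0], 0.55], [[0.02, 0.028, 0.006], [0, 0, 0], 0.55], [[0.025, 0.034, 0.008], [0, 0, 0], 0.55], [[0.025, 0.034, 0.008], [0, 0, 0], 0.55], [[0.025, 0.034, 0.008], [0, 0, 0], 0.55], [[0.025, 0.034, 0.008], [0, 0, 0], 0.55], [[0.025, 0.034, 0.008], [0, 0, 0], 0.55], [[0.025, 0.034, 0.008], [0, 0, 0], 0.55]]' --grip_force 20

```text
t: 0.9
eef_pos: [0.3838, -0.3961, 0.1691]
ee_rot: [3.141, -0.0, 1.876]
force: [1.2, -0.3, 0.3]
width: 0.0681
```

Emit:
step_arm --targets '[[[0.025, 0.034, 0.008], [0, 0, 4], 0.55], [[0.027, 0.032, 0.008], [0, 0, 0], 0.55], [[0.027, 0.032, 0.008], [0, 0, 0], 0.55], [[0.027, 0.032, 0.008], [0, 0, 0], 0.55], [[0.027, 0.032, 0.008], [0, 0, 0], 0.55], [[0.02, 0.024, 0.006], [0, 0, 0], 0.55], [[0, 0, 0], [0, 0, 8], 0.55], [[0, 0, 0], [0, 0, 8], 0.55]]'

```text
t: 1.7
eef_pos: [0.5262, -0.2026, 0.1228]
ee_rot: [-3.14, -0.0, 1.523]
force: [-0.6, 0.2, -0.2]
width: 0.0678
```

```bash
python3 go.py 0.574 -0.131 0.06 75
```

```text
t 1.7 pos [ 0.5262 -0.2026  0.1228] yaw 87.3 tool shift mm [73.8 44.5 62.8] turn [-0.07 -0.   12.28] F [-0.6  0.2 -0.2] w 0.0678 q [-0.02  0.27 -0.37 -0.   -0.93 -1.6 ]
```

Emit:
step_arm --targets '[[[0.025, 0.015, 0.006], [0, 0, 0], 0.55], [[0.025, 0.015, 0.006], [0, 0, 0], 0.55], [[0.023, 0.014, 0.006], [0, 0, 0], 0.55], [[0, 0, 0.01], [0, 0, 6], 0.55], [[0, 0, 0.01], [0, 0, 6], 0.55], [[0, 0, 0.01], [0, 0, 0], 0.55], [[0, 0, 0], [0, 0, 0], 0.55], [[0, 0, 0], [0, 0, 0], 0.55]]'

```text
t: 2.5
eef_pos: [0.5731, -0.1334, 0.0755]
ee_rot: [-3.141, 0.0, 1.319]
force: [0.9, 0.1, 0.9]
width: 0.0681
```

```bash
python3 - <<'E'
from h import *
for n in("top","scene"):
    p,d=viewer.grab_frame(n); x,y={"top":(331,178),"scene":(239,252)}[n]
    cv2.imwrite(f"pics/{n}1.png",cv2.resize(p[y-60:y+60,x-70:x+70,::-1],None,fx=4,fy=4,interpolation=cv2.INTER_CUBIC))
E
python3 go.py 0.574 -0.131 0.008 75
```

```text
t 2.6 pos [ 0.5736 -0.1336  0.0761] yaw 75.5 tool shift mm [ 2.6 -0.3 68.1] turn [ 0.04 -0.01  0.54] F [ 0.7 -0.4  0.4] w 0.068 q [ 0.1   0.36 -0.37  0.   -0.84 -1.93]
```

View pics/scene1.png

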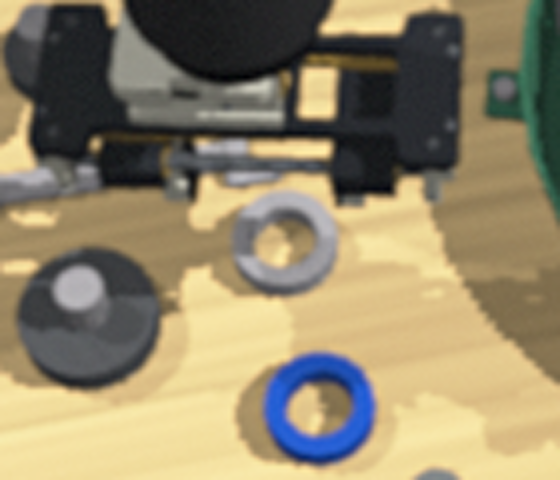

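The close crop shows the plain grey ring at full-frame (240,252), with the jaws on either side of it along y. The blue ring lies below it, so the choice is right.

Emit:
step_arm --targets '[[[0.0026, 0, 0.015], [0, 0, 0], 0.55], [[0, 0, 0.02], [0, 0, 0], 0.55], [[0, 0, 0.016], [0, 0, 0], 0.55], [[0, 0, 0.01], [0, 0, 0], 0.55], [[0, 0, 0.007], [0, 0, 0], 0.55], [[0, 0, 0], [0, 0, 0], 0.55], [[0, 0, 0], [0, 0, 0], 0.55], [[0, 0, 0], [0, 0, 0], 0.55]]'

```text
t: 3.4
eef_pos: [0.5745, -0.1309, 0.0083]
ee_rot: [3.14, -0.0, 1.317]
force: [0.6, 0.5, -0.0]
width: 0.0677
```

Emit:
step_arm --targets '[[[0, 0, 0], [0, 0, 0], 0.2], [[0, 0, 0], [0, 0, 0], 0.0], [[0, 0, 0], [0, 0, 0], 0.0], [[0, 0, 0], [0, 0, 0], 0.0], [[0, 0, 0], [0, 0, 0], 0.0], [[0, 0, -0.01], [0, 0, 0], 0.0], [[0, 0, -0.02], [0, 0, 0], 0.0], [[0, 0, -0.02], [0, 0, 0], 0.0]]' --grip_force 25

```text
t: 4.2
eef_pos: [0.5731, -0.131, 0.0578]
ee_rot: [-3.14, 0.001, 1.317]
force: [0.3, -0.5, -2.6]
width: 0.0546
```

```bash
python3 go.py 0.575 0.2762 0.17 75
```

```text
t 4.2 pos [ 0.5731 -0.131   0.0578] yaw 75.5 tool shift mm [ 394.5 -100.7 -112.2] turn [-0.11  0.04  0.46] F [ 0.3 -0.5 -2.6] w 0.0546 q [ 0.11  0.38 -0.39 -0.   -0.81 -1.93]
```

Emit:
step_arm --targets '[[[0.01, -0.003, -0.03], [0, 0, 0], 0.0], [[0.025, -0.006, -0.035], [0, 0, 0], 0.0], [[0.04, -0.01, -0.03], [0, 0, 0], 0.0], [[0.04, -0.01, -0.017], [0, 0, 0], 0.0], [[0.045, -0.012, 0], [0, 0, 0], 0.0], [[0.045, -0.012, 0], [0, 0, 0], 0.0], [[0.045, -0.012, 0], [0, 0, 0], 0.0], [[0.045, -0.012, 0], [0, 0, 0], 0.0]]'

```text
t: 5.0
eef_pos: [0.5727, 0.1747, 0.1693]
ee_rot: [-3.141, 0.0, 1.317]
force: [1.3, 0.0, -1.8]
width: 0.0547
```

Emit:
step_arm --targets '[[[0.04, -0.01, 0], [0, 0, 0], 0.0], [[0.03, -0.008, 0], [0, 0, 0], 0.0], [[0.02, -0.004, 0], [0, 0, 0], 0.0], [[0.0095, -0.0017, 0], [0, 0, 0], 0.0], [[0, 0, 0.01], [0, 0, 0], 0.0], [[0, 0, 0.01], [0, 0, 0], 0.0], [[0, 0, 0], [0, 0, 0], 0.0], [[0, 0, 0], [0, 0, 0], 0.0]]'

```text
t: 5.8
eef_pos: [0.5754, 0.274, 0.1484]
ee_rot: [-3.141, 0.001, 1.316]
force: [-1.3, -0.4, -1.8]
width: 0.0547
```

```bash
python3 go.py 0.575 0.2762 0.09 75;  python3 - <<'E'
from h import *
for n in("top","scene"):
    p,d=viewer.grab_frame(n); x,y={"top":(167,180),"scene":(415,203)}[n]
    cv2.imwrite(f"pics/{n}2.png",cv2.resize(p[y-60:y+60,x-70:x+70,::-1],None,fx=4,fy=4,interpolation=cv2.INTER_CUBIC))
E
```

```text
t 5.8 pos [0.5754 0.274  0.1484] yaw 75.4 tool shift mm [ 2.1 -0.9 58.4] turn [-0.04  0.07  0.39] F [-1.3 -0.4 -1.8] w 0.0547 q [ 0.75  0.36 -0.18  0.   -1.04 -2.58]
```

View pics/scene2.png

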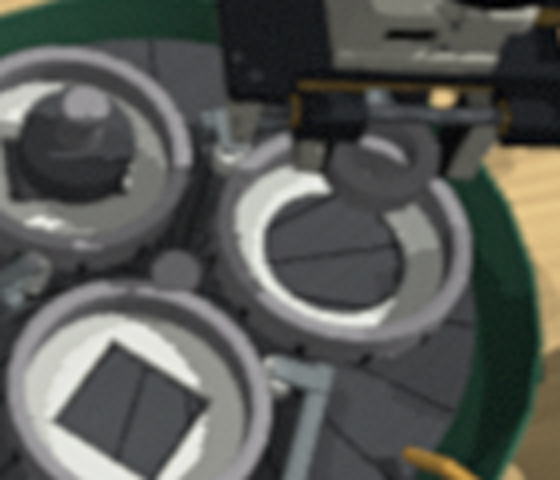

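The ring is held level above the round station, in the picture at crop (385,165). Next I lower it.

Emit:
step_arm --targets '[[[0.002, -0.001, 0.01], [0, 0, 0], 0.0], [[0, 0, 0.018], [0, 0, 0], 0.0], [[0, 0, 0.018], [0, 0, 0], 0.0], [[0, 0, 0.013], [0, 0, 0], 0.0], [[0, 0, 0.01], [0, 0, 0], 0.0], [[0, 0, 0.007], [0, 0, 0], 0.0], [[0, 0, 0.005], [0, 0, 0], 0.0], [[0, 0, 0], [0, 0, 0], 0.0]]'

```text
t: 6.7
eef_pos: [0.5749, 0.2775, 0.0675]
ee_rot: [-3.141, 0.001, 1.317]
force: [-0.5, -0.7, -0.9]
width: 0.0544
```

```bash
python3 go.py 0.575 0.2762 0.063 75
```

```text
t 6.7 pos [0.5749 0.2775 0.0675] yaw 75.5 tool shift mm [-1.3  0.4  4.5] turn [-0.02  0.03  0.46] F [-0.5 -0.7 -0.9] w 0.0544 q [ 0.75  0.44 -0.26 -0.   -0.87 -2.58]
```

Emit:
step_arm --targets '[[[-0.0013, 0, 0.001], [0, 0, 0], 0.0], [[0, 0, 0.001], [0, 0, 0], 0.0], [[0, 0, 0.001], [0, 0, 0], 0.0], [[0, 0, 0.001], [0, 0, 0], 0.0], [[0, 0, 0.0005], [0, 0, 0], 0.0], [[0, 0, 0], [0, 0, 0], 0.0], [[0, 0, 0], [0, 0, 0], 0.0], [[0, 0, 0], [0, 0, 0], 0.0]]'

```text
t: 7.5
eef_pos: [0.5747, 0.2764, 0.0635]
ee_rot: [3.142, -0.0, 1.317]
force: [0.9, -0.3, -1.5]
width: 0.0551
```

```bash
python3 go.py 0.575 0.2762 0.063 75
```

```text
t 7.5 pos [0.5747 0.2764 0.0635] yaw 75.5 tool shift mm [-0.1  0.3  0.5] turn [ 0.   -0.    0.46] F [ 0.9 -0.3 -1.5] w 0.0551 q [ 0.75  0.44 -0.27  0.   -0.86 -2.58]
```

Emit:
step_arm --targets '[[[0, 0, 0.0005], [0, 0, 0], 0.0], [[0, 0, 0.0005], [0, 0, 0], 0.0], [[0, 0, 0.0005], [0, 0, 0], 0.0], [[0, 0, 0], [0, 0, 0], 0.0], [[0, 0, 0], [0, 0, 0], 0.0], [[0, 0, 0], [0, 0, 0], 0.0], [[0, 0, 0], [0, 0, 0], 0.0], [[0, 0, 0], [0, 0, 0], 0.0]]'

```text
t: 8.3
eef_pos: [0.5748, 0.2764, 0.063]
ee_rot: [3.141, -0.0, 1.317]
force: [-4.1, -0.9, 5.9]
width: 0.0549
```

Contact: the vertical force rose to +6 N. Now I open slightly and retreat.

Emit:
step_arm --targets '[[[0, 0, 0], [0, 0, 0], 0.3], [[0, 0, 0], [0, 0, 0], 0.38], [[0, 0, 0], [0, 0, 0], 0.42], [[0, 0, 0], [0, 0, 0], 0.42], [[0, 0, -0.005], [0, 0, 0], 0.42], [[0, 0, -0.01], [0, 0, 0], 0.42], [[0, 0, -0.02], [0, 0, 0], 0.42], [[0, 0, -0.03], [0, 0, 0], 0.42]]'

```text
t: 9.1
eef_pos: [0.574, 0.2758, 0.1269]
ee_rot: [-3.14, 0.002, 1.317]
force: [0.2, 0.2, 1.7]
width: 0.0623
```

```bash
python3 go.py 0.5788 -0.3658 0.1 125.3
```

```text
t 9.1 pos [0.574  0.2758 0.1269] yaw 75.5 tool shift mm [-619.8  165.8   28. ] turn [ -0.14   0.07 -49.84] F [0.2 0.2 1.7] w 0.0623 q [ 0.75  0.37 -0.2  -0.   -0.99 -2.58]
```

Emit:
step_arm --targets '[[[-0.01, 0.003, -0.025], [0, 0, 0], 0.42], [[-0.025, 0.007, -0.02], [0, 0, 0], 0.42], [[-0.04, 0.01, 0], [0, 0, 0], 0.42], [[-0.045, 0.012, 0], [0, 0, 0], 0.42], [[-0.045, 0.012, 0], [0, 0, 0], 0.42], [[-0.045, 0.012, 0], [0, 0, 0], 0.42], [[-0.045, 0.012, 0], [0, 0, 0], 0.42], [[-0.045, 0.012, 0], [0, 0, 0], 0.42]]'

```text
t: 9.9
eef_pos: [0.5768, -0.0359, 0.1733]
ee_rot: [3.14, -0.001, 1.317]
force: [0.2, 1.1, 0.5]
width: 0.0622
```

Emit:
step_arm --targets '[[[-0.045, 0.012, 0], [0, 0, 0], 0.42], [[-0.045, 0.012, 0], [0, 0, 0], 0.42], [[-0.045, 0.012, 0], [0, 0, 0], 0.42], [[-0.045, 0.012, 0], [0, 0, 0], 0.42], [[-0.045, 0.012, 0], [0, 0, 0], 0.42], [[-0.045, 0.012, 0], [0, 0, 0], 0.42], [[-0.035, 0.009, 0], [0, 0, 0], 0.42], [[-0.015, 0.005, 0], [0, 0, 0], 0.42]]'

```text
t: 10.7
eef_pos: [0.5792, -0.3687, 0.1726]
ee_rot: [3.141, 0.0, 1.314]
force: [-0.3, 0.7, -0.6]
width: 0.0622
```

Emit:
step_arm --targets '[[[0, 0, 0], [0, 0, -4], 0.42], [[0, 0, 0.008], [0, 0, -8], 0.42], [[0, 0, 0.016], [0, 0, -8], 0.42], [[0, 0, 0.016], [0, 0, -8], 0.42], [[0, 0, 0.016], [0, 0, -8], 0.42], [[0, 0, 0.014], [0, 0, -8], 0.42], [[0, 0, 0], [0, 0, -5.8], 0.42], [[0, 0, 0], [0, 0, 0], 0.42]]'

```text
t: 11.5
eef_pos: [0.5799, -0.365, 0.1022]
ee_rot: [-3.141, -0.0, 2.188]
force: [0.4, -0.5, 1.1]
width: 0.0623
```

```bash
python3 go.py 0.5788 -0.3658 0.008 125.3;  python3 - <<'E'
from h import *
for n in("top","scene"):
    p,d=viewer.grab_frame(n); np.savez(f"{n}3.npz",p=p,d=d); x,y={"top":(200,180),"scene":(400,213)}[n]
    a=cv2.resize(p[y-70:y+70,x-80:x+80,::-1],None,fx=3,fy=3,interpolation=cv2.INTER_CUBIC)
    x,y={"top":(423,176),"scene":(126,277)}[n]
    b=cv2.resize(p[y-70:y+70,x-50:x+50,::-1],None,fx=3,fy=3,interpolation=cv2.INTER_CUBIC)
    cv2.imwrite(f"pics/{n}3.png",np.hstack([a,b]))
E
```

```text
t 11.5 pos [ 0.5799 -0.365   0.1022] yaw 125.4 tool shift mm [-0.  -1.3 94.2] turn [-0.01 -0.01  0.08] F [ 0.4 -0.5  1.1] w 0.0623 q [-0.28  0.47 -0.12  0.   -0.99 -0.68]
```

View pics/scene3.png

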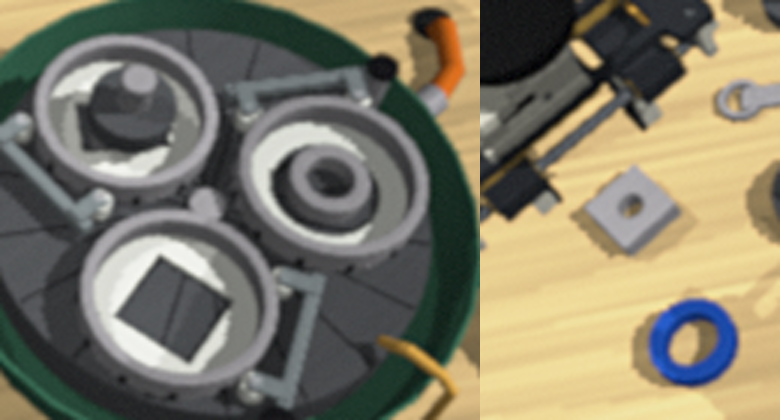

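View pics/top3.png

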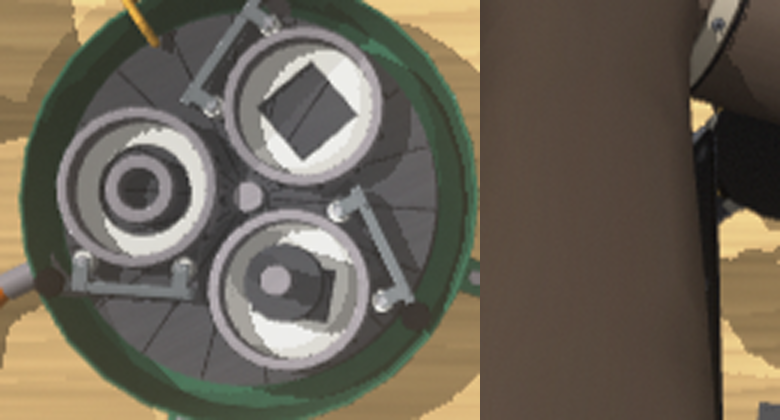

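The seal ring lies flat and well inside the round opening (top full-frame about (166,172)), and the jaws are over the block. I'll measure the ring and grasp the block.

Run:
```python
from meas import *
for n in("top","scene"):
    z=np.load(n+"3.npz"); C=cloud(n,z["d"])
    P,uv=top_pts(C,(.575,.276),.042,.066,.082); print(n,P[:,2].mean().round(4),*fit(onz(n,uv,.073)[:,:2]))
```

```text
top 0.0718 [574.  274.6] [574.2 274.1] 28.4 [573.5 274.3] [55.7 53. ] 45.9
scene 0.0722 [575.5 273.7] [576.4 273.2] 30.9 [574.9 273.8] [56.7 56.7] 18.7
```

Emit:
step_arm --targets '[[[0, -0.0013, 0.015], [0, 0, 0], 0.42], [[0, 0, 0.025], [0, 0, 0], 0.42], [[0, 0, 0.025], [0, 0, 0], 0.42], [[0, 0, 0.018], [0, 0, 0], 0.42], [[0, 0, 0.009], [0, 0, 0], 0.42], [[0, 0, 0.002], [0, 0, 0], 0.42], [[0, 0, 0], [0, 0, 0], 0.42], [[0, 0, 0], [0, 0, 0], 0.42]]'

```text
t: 12.4
eef_pos: [0.5795, -0.3665, 0.0091]
ee_rot: [3.141, 0.001, 2.186]
force: [-0.3, -0.3, -0.5]
width: 0.0623
```

Emit:
step_arm --targets '[[[0, 0, 0.0005], [0, 0, 0], 0.1], [[0, 0, 0], [0, 0, 0], -0.2], [[0, 0, 0], [0, 0, 0], -0.2], [[0, 0, 0], [0, 0, 0], -0.2], [[0, 0, 0], [0, 0, 0], -0.2], [[0, 0, -0.01], [0, 0, 0], -0.2], [[0, 0, -0.03], [0, 0, 0], -0.2], [[0, 0, -0.04], [0, 0, 0], -0.2]]'

```text
t: 13.2
eef_pos: [0.577, -0.3656, 0.0861]
ee_rot: [-3.139, -0.004, 2.186]
force: [1.1, -0.4, -2.5]
width: 0.0437
```

```bash
python3 go.py 0.6415 0.1445 0.17 131.2
```

```text
t 13.2 pos [ 0.577  -0.3656  0.0861] yaw 125.2 tool shift mm [379.8 346.7 -83.2] turn [-0.14 -0.25 -5.96] F [ 1.1 -0.4 -2.5] w 0.0437 q [-0.28  0.48 -0.13 -0.   -0.96 -0.67]
```

Emit:
step_arm --targets '[[[0.007, 0.006, -0.03], [0, 0, 0], -0.2], [[0.02, 0.018, -0.03], [0, 0, 0], -0.2], [[0.03, 0.027, -0.02], [0, 0, 0], -0.2], [[0.03, 0.028, -0.003], [0, 0, 0], -0.2], [[0.03, 0.028, 0], [0, 0, 0], -0.2], [[0.03, 0.028, 0], [0, 0, 0], -0.2], [[0.03, 0.028, 0], [0, 0, 0], -0.2], [[0.03, 0.028, 0], [0, 0, 0], -0.2]]'

```text
t: 14.0
eef_pos: [0.6149, -0.0853, 0.1708]
ee_rot: [3.141, -0.0, 2.186]
force: [0.9, -0.4, -2.9]
width: 0.0433
```

Emit:
step_arm --targets '[[[0.032, 0.029, 0], [0, 0, 0], -0.2], [[0.032, 0.029, 0], [0, 0, 0], -0.2], [[0.032, 0.029, 0], [0, 0, 0], -0.2], [[0.03, 0.027, 0], [0, 0, 0], -0.2], [[0.025, 0.022, 0], [0, 0, 0], -0.2], [[0.015, 0.014, 0], [0, 0, 0], -0.2], [[0.007, 0.006, 0.01], [0, 0, -3], -0.2], [[0, 0, 0.01], [0, 0, -3], -0.2]]'

```text
t: 14.8
eef_pos: [0.6428, 0.1458, 0.1504]
ee_rot: [3.141, -0.0, 2.294]
force: [-0.4, -0.0, -2.3]
width: 0.0434
```

```bash
python3 - <<'E'
from h import *
for n in("top","scene"):
    p,d=viewer.grab_frame(n); x,y={"top":(200,180),"scene":(400,213)}[n]
    cv2.imwrite(f"pics/{n}4.png",cv2.resize(p[y-70:y+70,x-80:x+80,::-1],None,fx=4,fy=4,interpolation=cv2.INTER_CUBIC))
E
python3 go.py 0.6415 0.1445 0.085 131.2
```

```text
t 14.9 pos [0.6416 0.1441 0.1489] yaw 131.3 tool shift mm [ 0.3  0.4 63.9] turn [-0.17 -0.07  0.11] F [-0.5 -0.8 -2.5] w 0.0437 q [ 0.52  0.39 -0.13 -0.   -1.06 -1.37]
```

View pics/scene4.png

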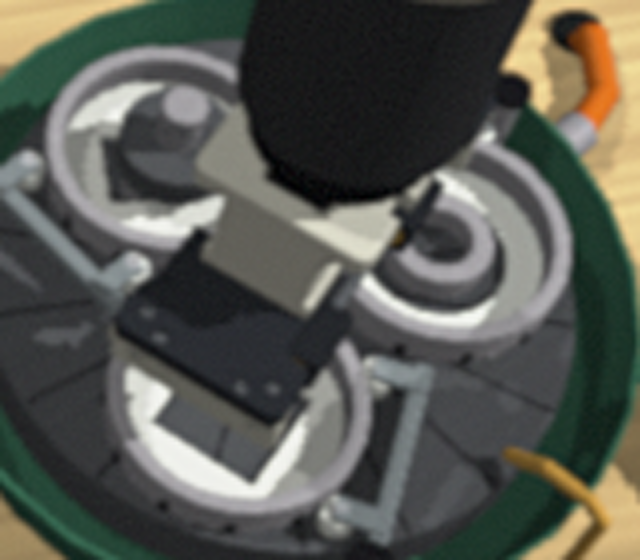

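Emit:
step_arm --targets '[[[0, 0, 0.015], [0, 0, 0], -0.2], [[0, 0, 0.02], [0, 0, 0], -0.2], [[0, 0, 0.018], [0, 0, 0], -0.2], [[0, 0, 0.012], [0, 0, 0], -0.2], [[0, 0, 0.009], [0, 0, 0], -0.2], [[0, 0, 0.006], [0, 0, 0], -0.2], [[0, 0, 0], [0, 0, 0], -0.2], [[0, 0, 0], [0, 0, 0], -0.2]]'

```text
t: 15.7
eef_pos: [0.6431, 0.1445, 0.0711]
ee_rot: [3.141, 0.0, 2.291]
force: [-0.5, 0.7, -1.5]
width: 0.0437
```

```bash
python3 go.py 0.6415 0.1445 0.0635 131.2
```

```text
t 15.7 pos [0.6431 0.1445 0.0711] yaw 131.3 tool shift mm [ 1.1 -1.2  7.6] turn [0.04 0.02 0.06] F [-0.5  0.7 -1.5] w 0.0437 q [ 0.52  0.46 -0.21  0.   -0.9  -1.37]
```

Emit:
step_arm --targets '[[[0.001, -0.001, 0.002], [0, 0, 0], -0.2], [[0, 0, 0.0015], [0, 0, 0], -0.2], [[0, 0, 0.001], [0, 0, 0], -0.2], [[0, 0, 0.001], [0, 0, 0], -0.2], [[0, 0, 0.001], [0, 0, 0], -0.2], [[0, 0, 0], [0, 0, 0], -0.2], [[0, 0, 0], [0, 0, 0], -0.2], [[0, 0, 0], [0, 0, 0], -0.2]]'

```text
t: 16.5
eef_pos: [0.6413, 0.1445, 0.064]
ee_rot: [3.142, 0.0, 2.291]
force: [0.8, -0.4, -2.6]
width: 0.0438
```

Emit:
step_arm --targets '[[[0, 0, 0.0005], [0, 0, 0], -0.2], [[0, 0, 0.0005], [0, 0, 0], -0.2], [[0, 0, 0.0003], [0, 0, 0], -0.2], [[0, 0, 0], [0, 0, 0], -0.2], [[0, 0, 0], [0, 0, 0], -0.2], [[0, 0, 0], [0, 0, 0], -0.2], [[0, 0, 0], [0, 0, 0], -0.2], [[0, 0, 0], [0, 0, 0], -0.2]]'

```text
t: 17.3
eef_pos: [0.6413, 0.1445, 0.0629]
ee_rot: [3.141, 0.0, 2.291]
force: [-2.5, 0.0, 3.6]
width: 0.0433
```

Emit:
step_arm --targets '[[[0, 0, 0], [0, 0, 0], 0.05], [[0, 0, 0], [0, 0, 0], 0.14], [[0, 0, 0], [0, 0, 0], 0.18], [[0, 0, 0], [0, 0, 0], 0.18], [[0, 0, -0.005], [0, 0, 0], 0.18], [[0, 0, -0.01], [0, 0, 0], 0.18], [[0, 0, -0.025], [0, 0, 0], 0.18], [[0, 0, -0.035], [0, 0, 0], 0.18]]'

```text
t: 18.1
eef_pos: [0.6403, 0.1441, 0.1376]
ee_rot: [-3.139, -0.001, 2.291]
force: [0.2, 0.9, 0.5]
width: 0.0518
```

```bash
python3 go.py 0.596 -0.2357 0.15 131
```

```text
t 18.1 pos [0.6403 0.1441 0.1376] yaw 131.3 tool shift mm [-256.3 -283.8  -11.8] turn [-0.16 -0.05  0.26] F [0.2 0.9 0.5] w 0.0518 q [ 0.52  0.39 -0.15 -0.   -1.03 -1.37]
```

Emit:
step_arm --targets '[[[-0.007, -0.008, -0.03], [0, 0, 0], 0.18], [[-0.02, -0.022, -0.01], [0, 0, 0], 0.18], [[-0.028, -0.031, 0], [0, 0, 0], 0.18], [[-0.03, -0.033, 0], [0, 0, 0], 0.18], [[-0.03, -0.033, 0], [0, 0, 0], 0.18], [[-0.03, -0.033, 0], [0, 0, 0], 0.18], [[-0.03, -0.033, 0], [0, 0, 0], 0.18], [[-0.03, -0.033, 0], [0, 0, 0], 0.18]]'

```text
t: 18.9
eef_pos: [0.6064, -0.1604, 0.179]
ee_rot: [3.141, 0.001, 2.291]
force: [0.3, 0.1, 1.0]
width: 0.052
```

Emit:
step_arm --targets '[[[-0.025, -0.028, 0], [0, 0, 0], 0.18], [[-0.017, -0.02, 0.01], [0, 0, 0], 0.18], [[-0.009, -0.01, 0.02], [0, 0, 0], 0.18], [[0, 0, 0.025], [0, 0, 0], 0.18], [[0, 0, 0.025], [0, 0, 0], 0.18], [[0, 0, 0.01], [0, 0, 0], 0.18], [[0, 0, 0], [0, 0, 0], 0.18], [[0, 0, 0], [0, 0, 0], 0.18]]'

```text
t: 19.7
eef_pos: [0.5975, -0.2353, 0.089]
ee_rot: [3.141, 0.001, 2.292]
force: [-0.2, 0.2, 1.0]
width: 0.0517
```

```bash
python3 go.py 0.596 -0.2357 0.026 131
python3 - <<'E'
from meas import *
I=[]
for n in("top","scene"):
    p,d=viewer.grab_frame(n); C=cloud(n,d)
    P,uv=top_pts(C,(.6413,.1445),.038,.066,.082); print(n,P[:,2].mean().round(4),*fit(onz(n,uv,.073)[:,:2]))
    x,y={"top":(200,180),"scene":(400,213)}[n]
    I.append(cv2.resize(p[y-70:y+70,x-80:x+80,::-1],None,fx=2.4,fy=2.4,interpolation=cv2.INTER_CUBIC))
cv2.imwrite("pics/5.png",np.hstack(I))
E
```

```text
t 19.7 pos [ 0.5975 -0.2353  0.089 ] yaw 131.3 tool shift mm [ 0.8 -1.4 63. ] turn [0.04 0.08 0.3 ] F [-0.2  0.2  1. ] w 0.0517 q [-0.07  0.42 -0.24  0.   -0.92 -0.78]
top 0.0722 [640.6 142.2] [640.1 142.4] 29.6 [640.7 142.3] [45.5 43.7] 41.5
scene 0.0728 [641.8 141.6] [641.5 141.6] 30.9 [641.9 141.4] [44.8 47.8] 41.7
```

View pics/5.png

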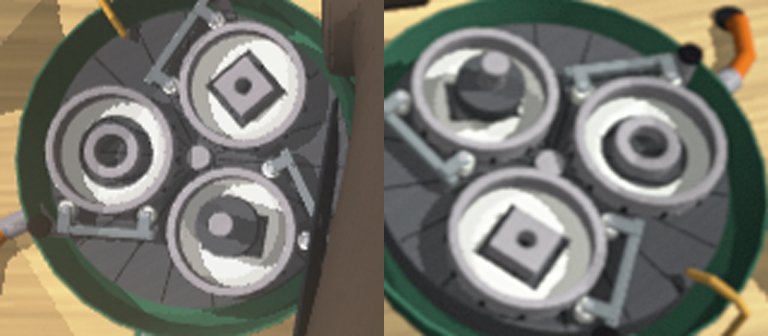

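Both pieces lie flat and inside their openings. The block top is at (243,86) and the ring at (110,152) in the left half of the composite, and measured top heights of about 72.5 mm match 73. Now the large weight.

Emit:
step_arm --targets '[[[0.0008, -0.0014, 0.01], [0, 0, 0], 0.18], [[0, 0, 0.02], [0, 0, 0], 0.18], [[0, 0, 0.018], [0, 0, 0], 0.18], [[0, 0, 0.01], [0, 0, 0], 0.18], [[0, 0, 0.004], [0, 0, 0], 0.18], [[0, 0, 0], [0, 0, 0], 0.18], [[0, 0, 0], [0, 0, 0], 0.18], [[0, 0, 0], [0, 0, 0], 0.18]]'

```text
t: 20.6
eef_pos: [0.5957, -0.2357, 0.0266]
ee_rot: [3.141, 0.001, 2.291]
force: [0.7, 0.6, -0.1]
width: 0.0521
```

Emit:
step_arm --targets '[[[0, 0, 0], [0, 0, 0], -0.2], [[0, 0, 0], [0, 0, 0], -0.6], [[0, 0, 0], [0, 0, 0], -0.7], [[0, 0, 0], [0, 0, 0], -0.7], [[0, 0, 0], [0, 0, 0], -0.7], [[0, 0, 0], [0, 0, 0], -0.7], [[0, 0, -0.005], [0, 0, 0], -0.7], [[0, 0, -0.01], [0, 0, 0], -0.7]]' --grip_force 45

```text
t: 21.4
eef_pos: [0.5933, -0.2353, 0.0392]
ee_rot: [-3.139, -0.003, 2.29]
force: [-0.2, -0.0, -7.9]
width: 0.023
```

```bash
python3 go.py 0.5748 0.2764 0.19 131
```

```text
t 21.4 pos [ 0.5933 -0.2353  0.0392] yaw 131.2 tool shift mm [ 397.5  322.9 -150.3] turn [-0.13 -0.18  0.23] F [-0.2 -0.  -7.9] w 0.023 q [-0.07  0.47 -0.28 -0.   -0.82 -0.78]
```

Emit:
step_arm --targets '[[[0.005, 0.004, -0.03], [0, 0, 0], -0.7], [[0.013, 0.011, -0.035], [0, 0, 0], -0.7], [[0.022, 0.018, -0.035], [0, 0, 0], -0.7], [[0.029, 0.023, -0.035], [0, 0, 0], -0.7], [[0.031, 0.025, -0.015], [0, 0, 0], -0.7], [[0.031, 0.025, 0], [0, 0, 0], -0.7], [[0.031, 0.025, 0], [0, 0, 0], -0.7], [[0.031, 0.025, 0], [0, 0, 0], -0.7]]'

```text
t: 22.2
eef_pos: [0.5841, 0.0131, 0.1903]
ee_rot: [-3.142, -0.001, 2.291]
force: [1.7, 0.3, -7.8]
width: 0.0233
```

Emit:
step_arm --targets '[[[0.031, 0.025, 0], [0, 0, 0], -0.7], [[0.031, 0.025, 0], [0, 0, 0], -0.7], [[0.031, 0.025, 0], [0, 0, 0], -0.7], [[0.031, 0.025, 0], [0, 0, 0], -0.7], [[0.03, 0.025, 0], [0, 0, 0], -0.7], [[0.023, 0.02, 0], [0, 0, 0], -0.7], [[0.016, 0.013, 0], [0, 0, 0], -0.7], [[0.008, 0.007, 0], [0, 0, 0], -0.7]]'

```text
t: 23.0
eef_pos: [0.5759, 0.2731, 0.1896]
ee_rot: [-3.141, -0.0, 2.292]
force: [-0.2, -0.9, -7.8]
width: 0.0232
```

Emit:
step_arm --targets '[[[0.001, 0.001, 0], [0, 0, 0], -0.7], [[0, 0, 0.01], [0, 0, 0], -0.7], [[0, 0, 0.015], [0, 0, 0], -0.7], [[0, 0, 0.01], [0, 0, 0], -0.7], [[0, 0, 0.005], [0, 0, 0], -0.7], [[0, 0, 0], [0, 0, 0], -0.7], [[0, 0, 0], [0, 0, 0], -0.7], [[0, 0, 0], [0, 0, 0], -0.7]]'

```text
t: 23.8
eef_pos: [0.577, 0.2732, 0.1508]
ee_rot: [3.14, 0.0, 2.291]
force: [-0.1, -0.4, -7.7]
width: 0.0232
```

```bash
python3 go.py 0.5748 0.2764 0.1 131
python3 - <<'E'
from meas import *
I=[]
for n in("top","scene"):
    p,d=viewer.grab_frame(n)
    x,y={"top":(200,180),"scene":(400,203)}[n]
    I.append(cv2.resize(p[y-70:y+70,x-80:x+80,::-1],None,fx=2.4,fy=2.4,interpolation=cv2.INTER_CUBIC))
cv2.imwrite("pics/6.png",np.hstack(I))
E
```

```text
t 23.8 pos [0.577  0.2732 0.1508] yaw 131.3 tool shift mm [ 3.9  0.4 50.8] turn [0.07 0.01 0.26] F [-0.1 -0.4 -7.7] w 0.0232 q [ 0.75  0.35 -0.18  0.   -1.04 -1.6 ]
```

View pics/6.png

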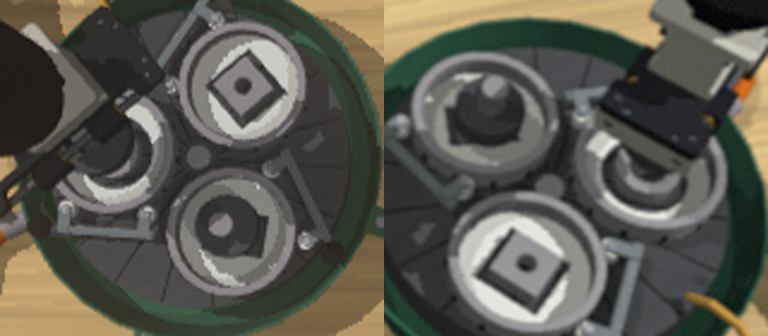

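The large weight hangs upright over the ring (left half near (105,150)), and the block and the loaded station are unchanged. I'll lower it slowly.

Emit:
step_arm --targets '[[[0.002, 0, 0.01], [0, 0, 0], -0.7], [[0.002, 0, 0.014], [0, 0, 0], -0.7], [[0, 0, 0.01], [0, 0, 0], -0.7], [[0, 0, 0.006], [0, 0, 0], -0.7], [[0, 0, 0.004], [0, 0, 0], -0.7], [[0, 0, 0.002], [0, 0, 0], -0.7], [[0, 0, 0], [0, 0, 0], -0.7], [[0, 0, 0], [0, 0, 0], -0.7]]'

```text
t: 24.7
eef_pos: [0.5743, 0.2762, 0.1044]
ee_rot: [3.141, 0.0, 2.291]
force: [-0.5, 0.4, -8.1]
width: 0.0232
```

```bash
python3 go.py 0.5748 0.2764 0.0996 131
```

```text
t 24.7 pos [0.5743 0.2762 0.1044] yaw 131.3 tool shift mm [-0.2  0.6  4.8] turn [0.04 0.01 0.27] F [-0.5  0.4 -8.1] w 0.0232 q [ 0.75  0.4  -0.23  0.   -0.94 -1.6 ]
```

Emit:
step_arm --targets '[[[0, 0, 0.0015], [0, 0, 0], -0.7], [[0, 0, 0.001], [0, 0, 0], -0.7], [[0, 0, 0.001], [0, 0, 0], -0.7], [[0, 0, 0.0007], [0, 0, 0], -0.7], [[0, 0, 0], [0, 0, 0], -0.7], [[0, 0, 0], [0, 0, 0], -0.7], [[0, 0, 0], [0, 0, 0], -0.7], [[0, 0, 0], [0, 0, 0], -0.7]]'

```text
t: 25.5
eef_pos: [0.574, 0.2761, 0.0999]
ee_rot: [3.141, 0.0, 2.291]
force: [0.5, 0.3, -6.9]
width: 0.0231
```

Emit:
step_arm --targets '[[[0, 0, 0.0005], [0, 0, 0], -0.7], [[0, 0, 0.0005], [0, 0, 0], -0.7], [[0, 0, 0], [0, 0, 0], -0.7], [[0, 0, 0], [0, 0, 0], -0.7], [[0, 0, 0], [0, 0, 0], -0.7], [[0, 0, 0], [0, 0, 0], -0.7], [[0, 0, 0], [0, 0, 0], -0.7], [[0, 0, 0], [0, 0, 0], -0.7]]'

```text
t: 26.3
eef_pos: [0.574, 0.276, 0.0988]
ee_rot: [3.142, -0.0, 2.291]
force: [0.5, -0.0, -7.4]
width: 0.0235
```

Emit:
step_arm --targets '[[[0, 0, 0.0005], [0, 0, 0], -0.7], [[0, 0, 0.0005], [0, 0, 0], -0.7], [[0, 0, 0], [0, 0, 0], -0.7], [[0, 0, 0], [0, 0, 0], -0.7], [[0, 0, 0], [0, 0, 0], -0.7], [[0, 0, 0], [0, 0, 0], -0.7], [[0, 0, 0], [0, 0, 0], -0.7], [[0, 0, 0], [0, 0, 0], -0.7]]'

```text
t: 27.1
eef_pos: [0.5741, 0.276, 0.0987]
ee_rot: [3.141, 0.0, 2.291]
force: [-5.8, -1.3, 6.6]
width: 0.0233
```

Contact: the force went from -7.4 to +6.6 N. Release.

Emit:
step_arm --targets '[[[0, 0, 0], [0, 0, 0], -0.4], [[0, 0, 0], [0, 0, 0], -0.1], [[0, 0, 0], [0, 0, 0], 0.1], [[0, 0, 0], [0, 0, 0], 0.1], [[0, 0, -0.005], [0, 0, 0], 0.1], [[0, 0, -0.015], [0, 0, 0], 0.1], [[0, 0, -0.03], [0, 0, 0], 0.1], [[0, 0, -0.035], [0, 0, 0], 0.1]]'

```text
t: 27.9
eef_pos: [0.5734, 0.2756, 0.183]
ee_rot: [-3.139, 0.0, 2.291]
force: [2.2, 0.7, -0.0]
width: 0.0479
```

```bash
python3 go.py 0.4358 -0.2382 0.185 131
```

```text
t 27.9 pos [0.5734 0.2756 0.183 ] yaw 131.3 tool shift mm [-295.4 -442.3   -1. ] turn [-0.13  0.    0.26] F [ 2.2  0.7 -0. ] w 0.0479 q [ 0.75  0.33 -0.14 -0.   -1.11 -1.6 ]
```

Emit:
step_arm --targets '[[[-0.006, -0.009, -0.01], [0, 0, 0], 0.1], [[-0.015, -0.022, 0], [0, 0, 0], 0.1], [[-0.022, -0.034, 0], [0, 0, 0], 0.1], [[-0.024, -0.036, 0], [0, 0, 0], 0.1], [[-0.024, -0.036, 0], [0, 0, 0], 0.1], [[-0.024, -0.036, 0], [0, 0, 0], 0.1], [[-0.024, -0.036, 0], [0, 0, 0], 0.1], [[-0.024, -0.036, 0], [0, 0, 0], 0.1]]'

```text
t: 28.7
eef_pos: [0.4965, -0.0097, 0.1932]
ee_rot: [3.141, 0.0, 2.291]
force: [0.9, 0.0, -0.4]
width: 0.0485
```

Emit:
step_arm --targets '[[[-0.024, -0.036, 0], [0, 0, 0], 0.1], [[-0.024, -0.036, 0], [0, 0, 0], 0.1], [[-0.024, -0.036, 0], [0, 0, 0], 0.1], [[-0.024, -0.036, 0], [0, 0, 0], 0.1], [[-0.018, -0.027, 0.01], [0, 0, 0], 0.1], [[-0.012, -0.017, 0.015], [0, 0, 0], 0.1], [[-0.006, -0.009, 0.02], [0, 0, 0], 0.1], [[0, 0, 0.02], [0, 0, 0], 0.1]]'

```text
t: 29.5
eef_pos: [0.4358, -0.2387, 0.1275]
ee_rot: [3.141, 0.001, 2.289]
force: [0.1, 1.2, -0.3]
width: 0.0484
```

Emit:
step_arm --targets '[[[0, 0, 0.015], [0, 0, 0], 0.1], [[0, 0, 0.01], [0, 0, 0], 0.1], [[0, 0, 0], [0, 0, 0], 0.1], [[0, 0, 0], [0, 0, 0], 0.1], [[0, 0, 0], [0, 0, 0], 0.1], [[0, 0, 0], [0, 0, 0], 0.1], [[0, 0, 0], [0, 0, 0], 0.1], [[0, 0, 0], [0, 0, 0], 0.1]]'

```text
t: 30.3
eef_pos: [0.4364, -0.2372, 0.1032]
ee_rot: [3.141, 0.0, 2.291]
force: [0.5, -0.1, -0.1]
width: 0.0483
```

```bash
python3 go.py 0.4358 -0.2382 0.026 131
python3 - <<'E'
from meas import *
I=[]
for n in("top","scene"):
    p,d=viewer.grab_frame(n);C=cloud(n,d)
    P,uv=top_pts(C,(.574,.276),.025,.113,.133); print(n,P[:,2].mean().round(4),*fit(onz(n,uv,.123)[:,:2]))
    x,y={"top":(200,180),"scene":(400,203)}[n]
    I.append(cv2.resize(p[y-70:y+70,x-80:x+80,::-1],None,fx=2.4,fy=2.4,interpolation=cv2.INTER_CUBIC))
cv2.imwrite("pics/7.png",np.hstack(I))
E
```

```text
t 30.3 pos [ 0.4364 -0.2372  0.1032] yaw 131.3 tool shift mm [-0.3 -1.2 77.2] turn [0.02 0.02 0.27] F [ 0.5 -0.1 -0.1] w 0.0483 q [-0.1   0.19 -0.54 -0.   -0.84 -0.75]
top 0.1216 [574.  272.8] [574.2 272.1] 13.3 [574.2 273.2] [20.9 23.3] 0.4
scene 0.1218 [576.6 271.9] [578.  272.1] 15.4 [577.  271.5] [25.1 26. ] 77.7
```

View pics/7.png

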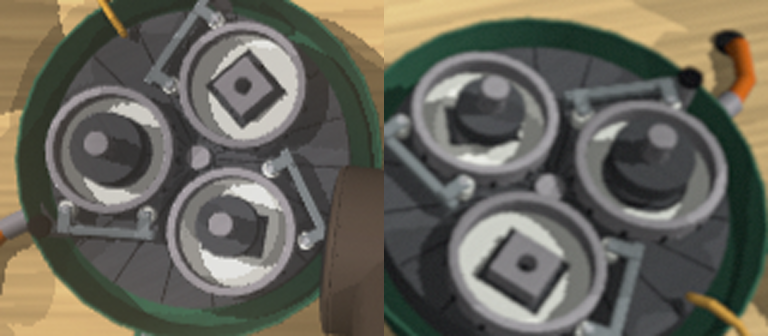

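The large weight stands centred on the ring, knob at (96,142) in the left half, and its top reads 122 mm against 123 expected. Now the small weight.

Emit:
step_arm --targets '[[[0, -0.001, 0.012], [0, 0, 0], 0.1], [[0, 0, 0.022], [0, 0, 0], 0.1], [[0, 0, 0.022], [0, 0, 0], 0.1], [[0, 0, 0.013], [0, 0, 0], 0.1], [[0, 0, 0.007], [0, 0, 0], 0.1], [[0, 0, 0], [0, 0, 0], 0.1], [[0, 0, 0], [0, 0, 0], 0.1], [[0, 0, 0], [0, 0, 0], 0.1]]'

```text
t: 31.2
eef_pos: [0.4361, -0.238, 0.0275]
ee_rot: [3.141, 0.001, 2.291]
force: [-0.6, -0.1, 0.2]
width: 0.0481
```

Emit:
step_arm --targets '[[[0, 0, 0], [0, 0, 0], -0.2], [[0, 0, 0], [0, 0, 0], -0.6], [[0, 0, 0], [0, 0, 0], -0.7], [[0, 0, 0], [0, 0, 0], -0.7], [[0, 0, 0], [0, 0, 0], -0.7], [[0, 0, 0], [0, 0, 0], -0.7], [[0, 0, -0.005], [0, 0, 0], -0.7], [[0, 0, -0.015], [0, 0, 0], -0.7]]'

```text
t: 32.0
eef_pos: [0.4341, -0.2376, 0.0457]
ee_rot: [-3.139, -0.003, 2.29]
force: [-0.1, 0.5, -4.4]
width: 0.0231
```

```bash
python3 go.py 0.6413 0.1445 0.19 131
```

```text
t 32.0 pos [ 0.4341 -0.2376  0.0457] yaw 131.2 tool shift mm [ 151.2  407.4 -144.7] turn [-0.12 -0.16  0.23] F [-0.1  0.5 -4.4] w 0.0231 q [-0.1   0.27 -0.6  -0.   -0.7  -0.75]
```

Emit:
step_arm --targets '[[[0.002, 0.005, -0.035], [0, 0, 0], -0.7], [[0.005, 0.015, -0.035], [0, 0, 0], -0.7], [[0.01, 0.027, -0.03], [0, 0, 0], -0.7], [[0.013, 0.035, -0.025], [0, 0, 0], -0.7], [[0.014, 0.038, -0.02], [0, 0, 0], -0.7], [[0.014, 0.038, 0], [0, 0, 0], -0.7], [[0.014, 0.038, 0], [0, 0, 0], -0.7], [[0.014, 0.038, 0], [0, 0, 0], -0.7]]'

```text
t: 32.8
eef_pos: [0.5548, -0.0174, 0.1918]
ee_rot: [3.142, -0.0, 2.291]
force: [0.9, -1.0, -3.4]
width: 0.023
```

Emit:
step_arm --targets '[[[0.014, 0.038, 0], [0, 0, 0], -0.7], [[0.014, 0.038, 0], [0, 0, 0], -0.7], [[0.014, 0.036, 0], [0, 0, 0], -0.7], [[0.011, 0.03, 0], [0, 0, 0], -0.7], [[0.007, 0.02, 0], [0, 0, 0], -0.7], [[0.004, 0.011, 0], [0, 0, 0], -0.7], [[0, 0, 0], [0, 0, 0], -0.7], [[0, 0, 0], [0, 0, 0], -0.7]]'

```text
t: 33.6
eef_pos: [0.6419, 0.1428, 0.1913]
ee_rot: [-3.14, -0.0, 2.291]
force: [-0.6, -0.4, -3.9]
width: 0.023
```

```bash
python3 go.py 0.6413 0.1445 0.1 131
```

```text
t 33.6 pos [0.6419 0.1428 0.1913] yaw 131.3 tool shift mm [ 1.7  0.8 91.3] turn [-0.08 -0.03  0.26] F [-0.6 -0.4 -3.9] w 0.023 q [ 0.51  0.35 -0.08 -0.   -1.14 -1.37]
```

Emit:
step_arm --targets '[[[0.001, 0, 0.015], [0, 0, 0], -0.7], [[0, 0, 0.022], [0, 0, 0], -0.7], [[0, 0, 0.02], [0, 0, 0], -0.7], [[0, 0, 0.014], [0, 0, 0], -0.7], [[0, 0, 0.008], [0, 0, 0], -0.7], [[0, 0, 0.005], [0, 0, 0], -0.7], [[0, 0, 0], [0, 0, 0], -0.7], [[0, 0, 0], [0, 0, 0], -0.7]]'

```text
t: 34.4
eef_pos: [0.6424, 0.1442, 0.1086]
ee_rot: [3.141, 0.0, 2.291]
force: [-0.4, -0.3, -3.5]
width: 0.0229
```

```bash
python3 go.py 0.6413 0.1445 0.1 131
```

```text
t 34.4 pos [0.6424 0.1442 0.1086] yaw 131.3 tool shift mm [ 0.9 -0.6  8.6] turn [0.06 0.03 0.27] F [-0.4 -0.3 -3.5] w 0.0229 q [ 0.52  0.42 -0.18  0.   -0.97 -1.37]
```

Emit:
step_arm --targets '[[[0.0005, -0.0005, 0.002], [0, 0, 0], -0.7], [[0, 0, 0.002], [0, 0, 0], -0.7], [[0, 0, 0.0015], [0, 0, 0], -0.7], [[0, 0, 0.001], [0, 0, 0], -0.7], [[0, 0, 0.001], [0, 0, 0], -0.7], [[0, 0, 0.0005], [0, 0, 0], -0.7], [[0, 0, 0], [0, 0, 0], -0.7], [[0, 0, 0], [0, 0, 0], -0.7]]'

```text
t: 35.2
eef_pos: [0.6412, 0.1441, 0.1001]
ee_rot: [3.141, 0.0, 2.291]
force: [-0.3, -0.3, 0.1]
width: 0.0229
```

Emit:
step_arm --targets '[[[0, 0, 0.0005], [0, 0, 0], -0.7], [[0, 0, 0.0005], [0, 0, 0], -0.7], [[0, 0, 0], [0, 0, 0], -0.7], [[0, 0, 0], [0, 0, 0], -0.7], [[0, 0, 0], [0, 0, 0], -0.7], [[0, 0, 0], [0, 0, 0], -0.7], [[0, 0, 0], [0, 0, 0], -0.7], [[0, 0, 0], [0, 0, 0], -0.7]]'

```text
t: 36.0
eef_pos: [0.6413, 0.1441, 0.1001]
ee_rot: [3.141, 0.0, 2.291]
force: [-3.6, 0.4, 6.0]
width: 0.0231
```

Contact at +6 N. Release and back off.

Emit:
step_arm --targets '[[[0, 0, 0], [0, 0, 0], -0.4], [[0, 0, 0], [0, 0, 0], -0.1], [[0, 0, 0], [0, 0, 0], 0.1], [[0, 0, 0], [0, 0, 0], 0.1], [[0, 0, -0.005], [0, 0, 0], 0.1], [[0, 0, -0.015], [0, 0, 0], 0.1], [[0, 0, -0.035], [0, 0, 0], 0.1], [[0, 0, -0.04], [0, 0, 0], 0.1]]'

```text
t: 36.8
eef_pos: [0.6404, 0.1437, 0.1938]
ee_rot: [-3.139, -0.001, 2.291]
force: [0.9, 0.6, -0.5]
width: 0.0484
```

Emit:
step_arm --targets '[[[-0.01, -0.012, -0.02], [0, 0, 0], 0.1], [[-0.02, -0.025, 0], [0, 0, 0], 0.1], [[-0.03, -0.035, 0], [0, 0, 0], 0.1], [[-0.03, -0.035, 0], [0, 0, 0], 0.1], [[-0.03, -0.035, 0], [0, 0, 0], 0.1], [[-0.03, -0.035, 0], [0, 0, 0], 0.1], [[-0.03, -0.035, 0], [0, 0, 0], 0.1], [[-0.03, -0.035, 0], [0, 0, 0], 0.1]]'

```text
t: 37.6
eef_pos: [0.5936, -0.1784, 0.2145]
ee_rot: [3.141, 0.001, 2.291]
force: [1.0, -0.2, 0.2]
width: 0.0484
```

Emit:
step_arm --targets '[[[-0.03, -0.035, 0], [0, 0, 0], 0.1], [[-0.03, -0.035, 0], [0, 0, 0], 0.1], [[-0.02, -0.025, 0], [0, 0, 0], 0.1], [[-0.01, -0.01, 0], [0, 0, 0], 0.1], [[0, 0, 0], [0, 0, 0], 0.1], [[0, 0, 0], [0, 0, 0], 0.1], [[0, 0, 0], [0, 0, 0], 0.1], [[0, 0, 0], [0, 0, 0], 0.1]]'

```text
t: 38.4
eef_pos: [0.5748, -0.3124, 0.2141]
ee_rot: [3.141, 0.0, 2.292]
force: [0.4, 0.5, 0.8]
width: 0.0481
```

Run:
```python
from meas import *
from station import arm
I=[]
for n in("top","scene"):
    p,d=viewer.grab_frame(n);C=cloud(n,d)
    for k,c in(("L",(.574,.276)),("S",(.6413,.1445)),("set",(.498,.152))):
        P,uv=top_pts(C,c,.025,.113,.133); print(n,k,P[:,2].mean().round(4),*fit(onz(n,uv,.123)[:,:2]))
    for k,c,z0,z1,zt in(("nut",(.436,-.127),.012,.028,.02),("bush",(.425,-.353),.034,.05,.042)):
        P,uv=top_pts(C,c,.04,z0,z1)
        if len(P): print(n,k,P[:,2].mean().round(4),*fit(onz(n,uv,zt)[:,:2]))
    x,y={"top":(200,180),"scene":(400,203)}[n]
    I.append(cv2.resize(p[y-70:y+70,x-80:x+80,::-1],None,fx=2.4,fy=2.4,interpolation=cv2.INTER_CUBIC)); cv2.imwrite(f"pics/{n}8.png",p[...,::-1])
cv2.imwrite("pics/8.png",np.hstack(I)); s=arm.get_state(); print(s["t"],s["eef_pos"],s["force"],s["width"])
```

```text
top L 0.1215 [573.9 272.8] [574.4 272.3] 13.0 [574.  272.8] [25.  22.6] 64.0
top S 0.1219 [639.6 141. ] [639.6 141.2] 12.4 [639.1 140.7] [23.4 23.1] 1.0
top set 0.1218 [497.  152.4] [497.4 152.2] 12.4 [496.7 153.1] [22.8 22.6] 45.7
scene L 0.1217 [576.6 271.7] [575.8 271.3] 14.9 [576.4 271.8] [22.5 28.6] 48.0
scene S 0.1217 [642.6 140. ] [642.7 139.7] 14.6 [642.7 139.7] [22.6 28.5] 48.8
scene set 0.1219 [500.  151.2] [499.5 150. ] 15.1 [500.1 152. ] [22.5 30.1] 73.2
scene nut 0.0197 [ 437.6 -128.1] [ 438.5 -127.9] 28.0 [ 437.6 -127.3] [55.1 47.9] 30.3
scene bush 0.0398 [ 428.1 -356.8] [ 427.6 -353. ] 19.6 [ 429.7 -357.8] [37.6 25.9] 18.3
38.5 [ 0.57479857 -0.31263359  0.21403546] [-1.33339073 -0.01974001  1.16903484] 0.04824880463770422
```

View pics/8.png

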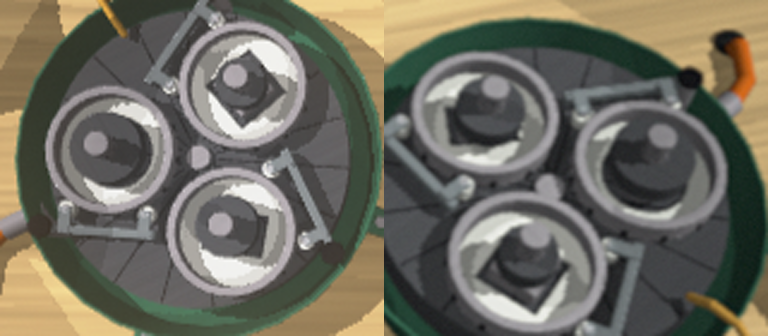

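View pics/scene8.png

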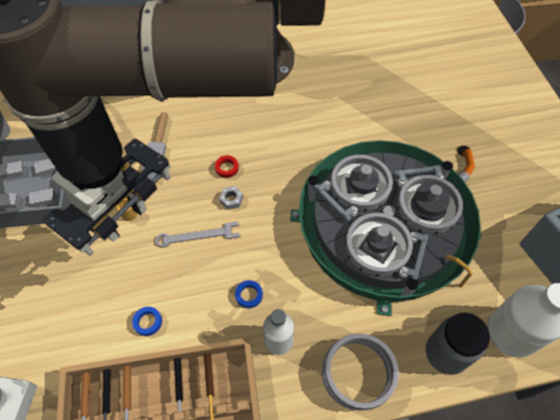

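Both weights stand upright on their parts, with the knobs at (434,187) and (380,233) in the scene picture. The loaded station (365,172), nut (231,197) and bushing (126,207, partly hidden) are unmoved, and the gripper is clear. I'm handing the job in.

```bash
python3 -c "
from station import ticket; print(ticket.job_done())"
```

```text
the job is handed in; nothing more can be done
None
```

The job is handed in at about 38.5 s of the 96 s allowed. The seal ring is in the round holder with the large weight on it, and the square block is in the square holder with the small weight on it. I lowered each piece until the force reading showed contact at about 4–7 N, then opened the gripper and backed off clear of everything.

| Last check | Result |
|---|---|
| Knob tops of both new weights | About 122 mm above the bench; 123 mm expected |
| Seal ring from the centre of its opening | About 3 mm in the images |
| Block from the centre of its opening | About 2 mm in the images |
| Each weight from the centre of its part | About 2 mm in the images |
| Loaded station's weight | Moved less than 1 mm |
| Nut | Moved less than 1 mm |

- **Image bias:** At the machine, image positions read 2–4 mm lower in y than the tool position. I centred each weight on the tool position where I had released its part.
- **Bushing:** In the last scene picture the gripper partly hid it. Its reading shifted by about 2–3 mm, which I put down to the hidden part, since nothing went near it.
- **Last top view:** The arm hid the nut and the bushing there, so those two checks come from the scene camera alone.

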